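# Find the objective among the lens cases

## Robot

A 6-joint arm with a two-finger parallel gripper is mounted at the origin on the work surface. World frame = base frame: x ahead of the robot, y to its left, z up, the work surface at z = 0. Lengths are in mm, angles in rad, forces in N, time in s.
With the tool pointing down it reaches from about 400 to 925 mm from the base axis. Payload 12.5 kg.
Tool frame: the origin (TCP) lies midway between the tips of the shut fingers; the grasp point (between the pads) lies 19 mm behind it; y points along the fingers, x is the direction in which the jaws open and shut, and the axes are right-handed (so a half turn about y gives the same grasp; the last joint's range is limited). The gripper opens to 95 mm and grips with 3 to 60 N. Pads are 20 mm wide; open, the fingers measure 119 mm over their backs; the gripper's body (75 mm by 180 mm) begins 59 mm behind the grasp point.
Start: joints at [1.206, 0.491, 1.559, -0, 1.092, -0.106], TCP at [159.932, 604.209, 214.661] pointing down, gripper open.
Joint ranges: [-3.1, 3.1], [-0.84, 2.19], [0.05, 2.79], [-1.13, 4.28], [0.06, 2.93], [-2.69, 2.69]. Speed limits (rad/s): [2.22, 2.22, 2.79, 3.14, 3.14, 3.14].

## Interface

Orientations are given as [roll, pitch, yaw] about the fixed x, y, z axes, in that order (R = Rz(yaw) Ry(pitch) Rx(roll)).
In Python, from cell import env, vision, job gives the robot as it stands.
- The arm moves only by the shell command python3 -m crank 'ROWS' [OPENING]. ROWS is JSON, a list of rows, each a list of 6 numbers: the shift along the tool's x, y, z in mm, then the turn, a rotation vector about the tool's x, y, z in degrees. In form: [[x, y, z, rx, ry, rz], ...]. A call has 1 to 5 rows; each row is the pose to reach, as a shift and turn from the pose measured when the call began, along the tool's axes at that moment; what a row does not reach only later rows make up. A row lasts 1/10 s, in which the tool goes at most 50 mm and 8.59 degrees, less where a joint would pass 70% of its speed; a pose out of reach is approached as far as the arm can. A call with a gripper value outside its range is refused whole. OPENING is the opening, from 0 (shut) to 1 (fully open), set as the call begins (- or left out, the last holds). The fingers move at their own pace and stop on an object; the grip force is fixed at half the most. Time passes only in rows, so rows that repeat a pose let the fingers close. It gives the time, the measured TCP pose, the force and the opening at its end, in the units of the state.
- env.state(): the state, without advancing time (a new reading comes with each control period).
- vision.read_camera(name): name is "scene" or "top" or "wrist"; returns (picture, depth): 480x640x3 uint8, blue, green, red; 480x640 float32, mm along the optical axis (not along the pixel's ray), 0 where there is no reading.
- vision.calibration(name): a dict with "vertical_fov" (degrees; the focal length in pixels is half the picture's height over the tangent of half this angle, whatever the lens; pixels are square), "cx", "cy" (the principal point, pixels), "pose" (4x4, takes a point from camera to world coordinates). Camera axes: x right, y down, z forward; pixel columns grow to the right and rows downward; lengths in mm; the calibration is good to about 2 mm. A picture is of the moment at which its call begins: read the wrist's pose just before it. calibration takes no time and is no camera call; for the wrist camera it gives the pose at the moment of the call.
- job.job_done(): hands the job in, once; it reports no verdict.
The state is a dict: "t": time; "joints": joint angles; "qvel": joint speeds; "tau": joint torques, N m; "eef_pos": TCP position; "tcp_rot": TCP orientation; "ft_force": force on the tool from outside, world axes, zero at the start; "moment": the same for the moment, N m; "opening": opening from 0.0 (shut) to 1.0 (fully open).
Only numpy, scipy, OpenCV 4.12 (cv2) and the standard library are available. Lean on these libraries where they do the work, as an engineer would, in place of code of your own. Each camera call takes 0.05 s, during which the arm holds its last target.

## Task

First clear the rubber mat: lower the open empty case that stands on it into the other open empty case on the bench, so that the two sit fully nested and upright, and let go. Then lift the two closed cases one after the other to feel which is heavier and so holds the objective; stand the lighter one back upright on the bench, off the mat, and finish while holding the heavier one in the gripper, upright and still, over the middle of the mat, about 15 cm up, ready to be opened. Do not drop or topple any case, and leave everything else on the bench where it is.

Things in the scene. Friction and masses are not known exactly. Their poses are not given: they have to be found in the camera images.
- mat: black rubber mat fixed on the bench, 120 mm (its x) by 160 mm (its y), 4 mm thick; origin at the centre of its underside
- cup_mat: open empty objective case: white tapered cup, 60 mm tall, foot 32 mm across, wall 2 mm, mouth 48 mm; round its top a collar 57 mm across, 36 to 60 mm above the foot, to grip it by. Origin: centre of underside, z up. This one starts standing on the mat.
- cup_bench: open empty objective case: white tapered cup, 60 mm tall, foot 32 mm across, wall 2 mm, mouth 48 mm; round its top a collar 57 mm across, 36 to 60 mm above the foot, to grip it by. Origin: centre of underside, z up. Starts on the bench; the other goes into it. Fully nested, the upper's collar rests on this rim, its origin 24 mm above this one's; play about 2 mm each side.
- case_a: closed objective case: white tapered cup, foot 32 mm across, grey ribbed screw lid 59 mm across from 41 to 68 mm above the foot (its top), to grip it by. Origin: centre of underside, z up. Looks like the other closed case. One of the two holds an objective and is at least 0.13 kg heavier than the other, which is empty (0.07 to 0.12 kg)
- case_b: closed objective case: white tapered cup, foot 32 mm across, grey ribbed screw lid 59 mm across from 41 to 68 mm above the foot (its top), to grip it by. Origin: centre of underside, z up. Looks like the other closed case. One of the two holds an objective and is at least 0.13 kg heavier than the other, which is empty (0.07 to 0.12 kg)
- oil_bottle: bystander: amber dropper bottle, 25 mm across, 78 mm tall, upright; origin at the centre of its underside
- eyepiece: bystander: eyepiece standing on its tube, 34 mm across, 50 mm tall; origin at the centre of its underside
- petri_dish: bystander: clear covered dish, 90 mm across, 15 mm tall; origin at the centre of its underside
- slide_box: bystander: grey slide box, 100 by 86 mm, 35 mm tall; origin at the centre of its underside
- calculator: bystander: grey desk calculator, 115 by 150 mm, 22 mm tall; origin at the centre of its underside
- blower: bystander: black rubber lens blower standing nozzle up, 50 mm across, 88 mm tall; origin at the centre of its underside
- tweezers: bystander: steel tweezers lying flat, 130 mm long along their x, 5 mm thick; origin on the bench near their middle

How it is judged (in metres and radians):
On the way, in this order (a step that is already met when the one before it is completed fails the run):
1. the open case from the mat sits nested in the other open case on the bench and is let go (horizontal distance between cup_mat and cup_bench below 0.006 m and z of cup_mat in the frame of cup_bench between 0.02 and 0.028 m and angle between cup_mat's own z axis and vertical below 0.12 rad and height (world z) of cup_bench below 0.006 m and angle between cup_bench's own z axis and vertical below 0.1 rad and (x of cup_bench in the frame of mat above 0.07 m or x of cup_bench in the frame of mat below -0.07 m or y of cup_bench in the frame of mat above 0.09 m or y of cup_bench in the frame of mat below -0.09 m) and contact force between the fingers and cup_mat below 0.1 N and contact force between the fingers and cup_bench below 0.1 N), for 0.2 s.
2. the lighter closed case is held clear of the bench while the heavier one (which presses on the bench with over 1.8 N) stands (((height (world z) of case_a above 0.015 m and contact force between the fingers and case_a above 1 N and height (world z) of case_b below 0.006 m and angle between case_b's own z axis and vertical below 0.1 rad and contact force between the fingers and case_b below 0.1 N and contact force between case_b and anything else above 1.8 N) or (height (world z) of case_b above 0.015 m and contact force between the fingers and case_b above 1 N and height (world z) of case_a below 0.006 m and angle between case_a's own z axis and vertical below 0.1 rad and contact force between the fingers and case_a below 0.1 N and contact force between case_a and anything else above 1.8 N))), for 0.2 s.
3. the lighter one is stood back: both closed cases stand upright on the bench, off the mat, let go (height (world z) of each of case_a, case_b below 0.006 m and angle between each of case_a, case_b's own z axis and vertical below 0.1 rad and (x of case_a in the frame of mat above 0.07 m or x of case_a in the frame of mat below -0.07 m or y of case_a in the frame of mat above 0.09 m or y of case_a in the frame of mat below -0.09 m) and (x of case_b in the frame of mat above 0.07 m or x of case_b in the frame of mat below -0.07 m or y of case_b in the frame of mat above 0.09 m or y of case_b in the frame of mat below -0.09 m) and contact force between the fingers and case_a below 0.1 N and contact force between the fingers and case_b below 0.1 N), for 0.2 s.
At the end, for the whole second after the job is handed in: Heavier case gripped, still, within 0.2 rad of upright, foot 90-240 mm above the bench, within 35 mm of the mat's middle. Lighter one (pressing under 1.8 N) upright on the bench, open ones nested (axes within 6 mm, origins 20-28 mm apart in height), all off the mat and let go (all of step 1 and ((height (world z) of case_a between 0.09 and 0.24 m and angle between case_a's own z axis and vertical below 0.2 rad and horizontal distance between case_a and mat below 0.035 m and contact force between the fingers and case_a above 1 N and linear speed of case_a below 0.03 m/s and height (world z) of case_b below 0.006 m and angle between case_b's own z axis and vertical below 0.1 rad and (x of case_b in the frame of mat above 0.07 m or x of case_b in the frame of mat below -0.07 m or y of case_b in the frame of mat above 0.09 m or y of case_b in the frame of mat below -0.09 m) and contact force between the fingers and case_b below 0.1 N and linear speed of case_b below 0.02 m/s and contact force between case_b and anything else below 1.8 N) or (height (world z) of case_b between 0.09 and 0.24 m and angle between case_b's own z axis and vertical below 0.2 rad and horizontal distance between case_b and mat below 0.035 m and contact force between the fingers and case_b above 1 N and linear speed of case_b below 0.03 m/s and height (world z) of case_a below 0.006 m and angle between case_a's own z axis and vertical below 0.1 rad and (x of case_a in the frame of mat above 0.07 m or x of case_a in the frame of mat below -0.07 m or y of case_a in the frame of mat above 0.09 m or y of case_a in the frame of mat below -0.09 m) and contact force between the fingers and case_a below 0.1 N and linear speed of case_a below 0.02 m/s and contact force between case_a and anything else below 1.8 N))); the arm keeps its last pose, push and grip.
It fails at once if a case is toppled (more than 0.6 rad off upright) (angle between any of case_a, case_b, cup_mat, cup_bench's own z axis and vertical above 0.6 rad).
It fails at once if a case is dropped (falls freely by more than about 13 mm) ((linear speed of case_a above 0.5 m/s and contact force between the fingers and case_a below 0.05 N) or (linear speed of case_b above 0.5 m/s and contact force between the fingers and case_b below 0.05 N) or (linear speed of cup_mat above 0.5 m/s and contact force between the fingers and cup_mat below 0.05 N) or (linear speed of cup_bench above 0.5 m/s and contact force between the fingers and cup_bench below 0.05 N)).
It fails at once if a bystander is moved by more than 30 mm or tipped over (distance of any of oil_bottle, eyepiece, petri_dish, slide_box, calculator, blower, tweezers from where it was at the start of the episode above 0.03 m or angle between any of oil_bottle, eyepiece, petri_dish, slide_box, calculator, blower, tweezers's own z axis and vertical above 0.6 rad).
It also fails if it takes over 72 s, if anything falls off the work surface, if the arm or the gripper's body presses on something with over 40 N, if the wrist force passes 120 N, or if a joint passes its speed limit or range.

## Working session

There is one attempt and no reset: what is moved stays moved. The work goes in short steps, Python scripts to look and compute and a shell command to move; the robot and the scene stay as the last step left them, time stands still between calls to the robot, and variables do not carry over. Pictures are saved under pics/ and viewed, and the job is handed in when it is done.

```bash
ls; mkdir -p pics
python3 - <<'E'
from cell import env, vision, job
import cv2,numpy as np
s=env.state();print(s)
for n in ["scene","top","wrist"]:
    c=vision.calibration(n);print(n,c)
    p,d=vision.read_camera(n)
    cv2.imwrite(f"pics/{n}0.png",p);np.save(f"pics/{n}0.npy",d)
E
```

```text
pics
{'t': 0.0, 'joints': array([ 1.20638863e+00,  4.91557940e-01,  1.55945404e+00,  2.11838598e-05,
        1.09168554e+00, -1.05600136e-01]), 'qvel': array([-0.00015598, -0.00025671,  0.00028126,  0.00073722, -0.00104584,
        0.00155775]), 'tau': array([ 3.51937015e-03, -6.12650299e+01, -2.58178890e+01,  6.94908598e-02,
        4.81867057e-02, -6.27819281e-05]), 'eef_pos': array([159.84145348, 603.9647239 , 214.06117198]), 'tcp_rot': array([-1.57066119e+00,  1.09672909e-03,  1.31197907e+00]), 'ft_force': array([-0.10821606,  0.53165904,  0.3947259 ]), 'moment': array([-0.0521552 ,  0.01487923, -0.02429032]), 'opening': 0.9984858870287869}
scene {'vertical_fov': 43.36799722043995, 'cx': 316.10637286867825, 'cy': 229.04118713407846, 'pose': array([[-3.73542170e-01,  5.49231045e-01, -7.47536960e-01,
         1.51120832e+03],
       [ 9.27436759e-01,  2.05411508e-01, -3.12517473e-01,
         4.01328257e+02],
       [-1.80916036e-02, -8.10031710e-01, -5.86106921e-01,
         8.13060118e+02],
       [ 0.00000000e+00,  0.00000000e+00,  0.00000000e+00,
         1.00000000e+00]])}
top
[... 181 characters left out ...]
       [-9.99996021e-01,  1.28158154e-03,  2.51308537e-03,
        -1.19824131e+00],
       [-2.56640544e-03, -4.34557812e-02, -9.99052055e-01,
         1.09465863e+03],
       [ 0.00000000e+00,  0.00000000e+00,  0.00000000e+00,
         1.00000000e+00]])}
wrist {'vertical_fov': 65.46477801482612, 'cx': 321.15380523693125, 'cy': 241.68083571770154, 'pose': array([[ 2.56760729e-01,  9.25953606e-01,  2.76918486e-01,
         8.18162311e+01],
       [ 9.66473478e-01, -2.45486392e-01, -7.52691741e-02,
         6.25362213e+02],
       [-1.71604322e-03,  2.86960541e-01, -9.57940866e-01,
         3.83531548e+02],
       [ 0.00000000e+00,  0.00000000e+00,  0.00000000e+00,
         1.00000000e+00]])}
```

View pics/scene0.png

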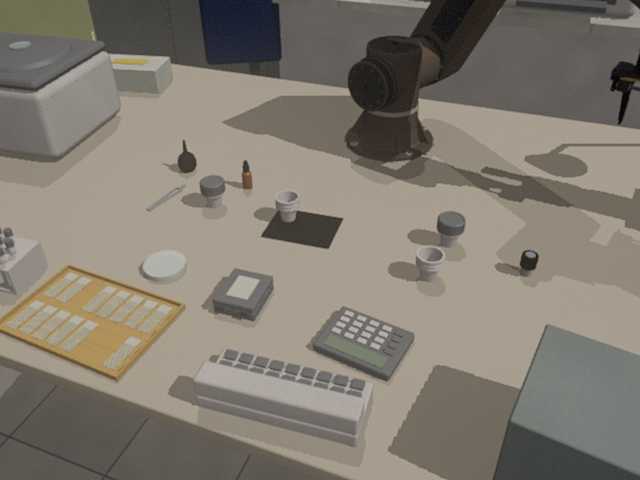

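View pics/top0.png

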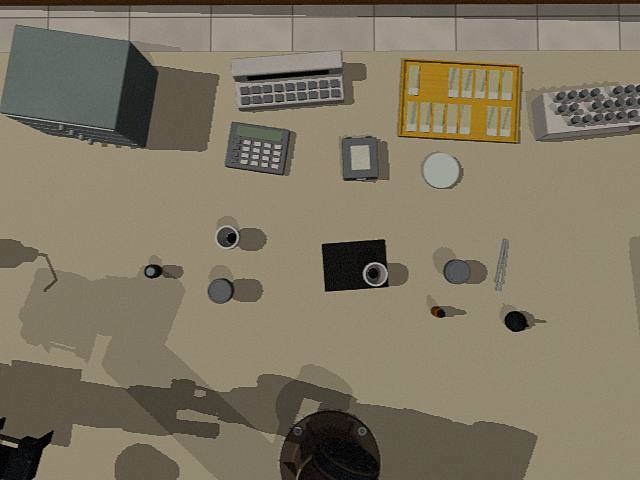

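View pics/wrist0.png

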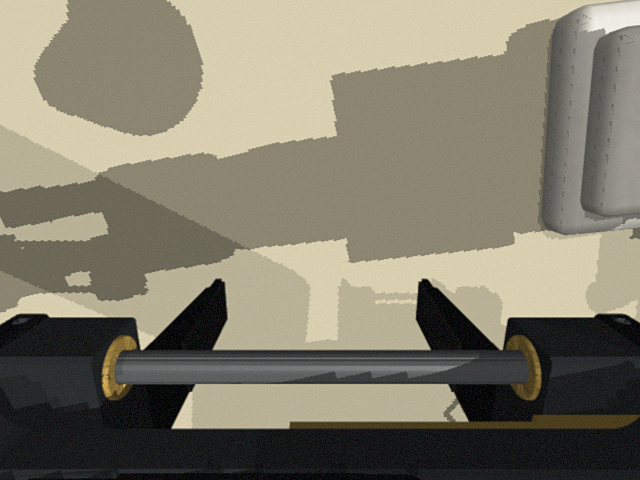

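```bash
cat > h.py <<'E'
import numpy as np,cv2
from cell import env,vision
def K(c):
    return 240/np.tan(np.radians(c['vertical_fov']/2)),c['cx'],c['cy']
def cloud(c,d):
    f,cx,cy=K(c); v,u=np.mgrid[:480,:640]
    P=np.stack([(u-cx)/f*d,(v-cy)/f*d,d],-1)
    T=c['pose']; W=P@T[:3,:3].T+T[:3,3]; W[d<=0]=np.nan
    return W
def ray(c,u,v,z):
    f,cx,cy=K(c);T=c['pose'];r=T[:3,:3]@np.array([(u-cx)/f,(v-cy)/f,1]);o=T[:3,3]
    return o+r*(z-o[2])/r[2]
def shift(dx,dy,dz):
    "world shift -> tool axes, with current pose"
    from scipy.spatial.transform import Rotation as R
    s=env.state();return R.from_euler('xyz',s['tcp_rot']).as_matrix().T@np.array([dx,dy,dz])
E
python3 - <<'E'
from h import *
c=vision.calibration("top");p=cv2.imread("pics/top0.png");d=np.load("pics/top0.npy");W=cloud(c,d)
print("bench z",np.nanmedian(W[200:230,300:320,2]))
for n,(u,v),z in [("cupmat",(375,273),64),("cupbench",(227,237),60),("A",(457,271),68),("B",(220,291),68),("eyep",(152,271),50),("oil",(438,312),78),("blow",(515,321),88),("dish",(441,170),15),("slide",(360,158),35)]:
    w=W[v-30:v+30,u-30:u+30]; m=(w[...,2]>z-9)
    ys,xs=np.nonzero(m); 
    if len(xs)==0: print(n,'none',np.nanmax(w[...,2]));continue
    (cu,cv_),r=cv2.minEnclosingCircle(np.stack([xs,ys],-1).astype(np.float32))
    cu+=u-30;cv_+=v-30
    q=ray(c,cu,cv_,z); print(n,len(xs),np.round([cu,cv_,r],1),q.round(1),"diam",round(2*r*(1094-z)/434.7,1),"zmax",np.nanmax(w[...,2]).round(1),np.nanmedian(w[m][:,2]).round(1),np.nanmean(w[m],0).round(1))
# mat
g=p.max(2); m=((g<40)).astype(np.uint8); m[:235]=0;m[295:]=0;m[:,:315]=0;m[:,395:]=0
cs,_=cv2.findContours(m,0,2);k=max(cs,key=cv2.contourArea);r=cv2.minAreaRect(k);b=cv2.boxPoints(r)
print(r); 
for q in b: print(q,ray(c,*q,4).round(1))
print(ray(c,*r[0],4))
E
```

```text
bench z -1.5048869878969526
cupmat 168 [375.5 273.8  12.1] [ 462.6 -110.5   64. ] diam 57.3 zmax 67.4 62.2 [ 461.9 -111.5   61.9]
cupbench 175 [227.  236.9  12.1] [550.8 242.4  60. ] diam 57.6 zmax 64.0 58.2 [551.8 244.3  58. ]
A 497 [457.6 271.6  12.8] [ 467.7 -303.4   68. ] diam 60.3 zmax 70.9 65.8 [ 468.  -304.5   65.8]
B 493 [219.8 290.5  12.7] [423.9 256.3  68. ] diam 59.7 zmax 71.7 65.9 [423.5 257.   65.9]
eyep 157 [151.1 271.    7.2] [469.4 426.4  50. ] diam 34.5 zmax 53.8 48.4 [469.5 426.8  48.4]
oil 27 [452.  299.   19.7] [ 404.5 -286.6   78. ] diam 92.2 zmax 77.2 72.8 [ 388.1 -276.2   72.7]
blow 10 [526.7 325.    1.7] [ 346.  -454.3   88. ] diam 7.7 zmax 90.5 85.5 [ 345.6 -455.8   85.4]
dish 1024 [449.5 162.5  29.8] [ 738.6 -302.7   15. ] diam 147.8 zmax 19.8 13.6 [ 719.1 -280.8   13.5]
slide 1408 [360.  157.5  26. ] [747.  -77.3  35. ] diam 126.7 zmax 39.6 33.2 [747.1 -77.8  33.2]
((354.6343994140625, 265.06414794921875), (47.49949264526367, 62.790931701660156), 85.76361083984375)
[321.57028 243.69853] [535.9  17.9   4. ]
[384.18967 239.06004] [ 547.4 -139.3    4. ]
[387.69852 286.42975] [ 428.9 -147.3    4. ]
[325.07913 291.06824] [417.5   9.2   4. ]
[482.28523829 -64.85713519   4.        ]
```

```bash
python3 -m crank '[[-27,0,-37,0,-5,0],[-54,0,-74,0,-10,0],[-81,0,-111,0,-14.8,0],[-108,0,-148,0,-14.8,0],[-134,0,-186,0,-14.8,0]]' 1
```

```text
t: 0.65
eef_pos: [306.0, 425.3, 214.2]
tcp_rot: [-1.57, 0.001, 1.571]
ft_force: [1.5, 0.5, 0.2]
opening: 0.997
```

```bash
python3 -m crank '[[-40,0,-25,0,0,0],[-85,0,-45,0,0,0],[-130,0,-65,0,0,0],[-175,0,-85,0,0,0],[-220,0,-110,0,0,0]]' && python3 -m crank '[[-45,0,0,0,0,0],[-90,0,-10,0,0,0],[-135,0,-20,0,0,0],[-180,0,-25,0,0,0],[-225,0,-25,0,0,0]]' && python3 -m crank '[[-45,0,0,0,0,0],[-92,0,-2,0,0,0],[-92,0,-2,0,0,0]]'
python3 - <<'E'
from h import *
print(env.state()['eef_pos'])
c=vision.calibration("wrist");p,d=vision.read_camera("wrist");cv2.imwrite("pics/w1.png",p);np.save("pics/w1.npy",d);np.save("pics/w1c.npy",c,allow_pickle=True)
E
```

```text
t: 1.15
eef_pos: [415.4, 204.7, 214.5]
tcp_rot: [-1.57, 0.001, 1.571]
ft_force: [2.1, 0.1, -0.8]
opening: 1.0
t: 1.65
eef_pos: [440.7, -22.2, 214.7]
tcp_rot: [-1.571, 0.001, 1.571]
ft_force: [0.6, -0.6, 0.2]
opening: 0.998
t: 1.95
eef_pos: [442.9, -118.7, 214.6]
tcp_rot: [-1.571, 0.002, 1.566]
ft_force: [0.9, 0.1, 0.5]
opening: 0.999
[ 442.940719   -118.69903108  214.64116013]
```

View pics/w1.png

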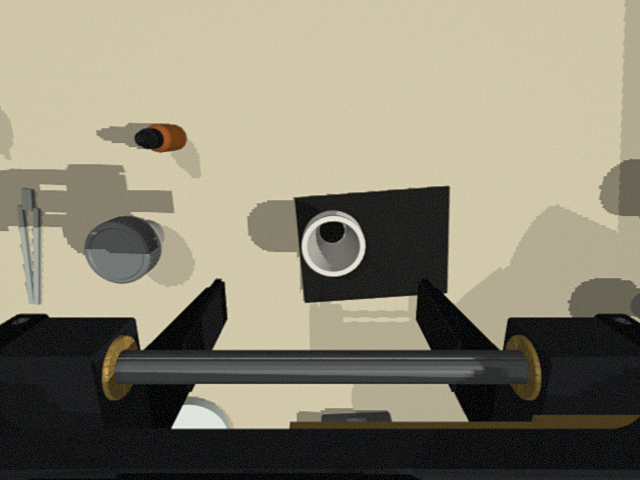

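Run:
```python
from h import *
c=np.load("pics/w1c.npy",allow_pickle=True).item();p=cv2.imread("pics/w1.png");d=np.load("pics/w1.npy");W=cloud(c,d)
print(np.nanmedian(W[60:100,300:400],axis=(0,1)))
for n,(u,v),z,r in [("cup",(333,245),64,45),("A",(123,250),68,50)]:
    w=W[v-r:v+r,u-r:u+r]; m=((w[...,2]>z-5)&(w[...,2]<z+5)).astype(np.uint8)
    cs,_=cv2.findContours(m,0,1);k=max(cs,key=cv2.contourArea);e=cv2.fitEllipse(k)
    x=e[0][0]+u-r;y=e[0][1]+v-r
    print(n,e,ray(c,x,y,z).round(1),np.nanmedian(w[m>0][:,2]),"size",np.ptp(w[m>0][:,:2],axis=0))
```

```text
[316.46511033 -91.31558757  -0.66115325]
cup ((44.82969665527344, 45.097198486328125), (60.44296646118164, 62.315982818603516), 84.5478286743164) [ 461.3 -108.5   64. ] 62.87791906746912 size [56.83042536 56.05943047]
A ((43.99525451660156, 52.31230545043945), (58.22577667236328, 68.07653045654297), 120.76045989990234) [ 465.9 -301.1   68. ] 66.37972011386833 size [58.66940771 60.59173845]
```

```bash
python3 -m crank '[[9.5,10,-18.7,0,0,0],[9.5,50,-18.7,0,0,0],[9.5,95,-18.7,0,0,0],[9.5,130,-18.7,0,0,0],[9.5,140,-18.7,0,0,0]]'; python3 -m crank '[[0,0,0,0,0,0]]'
```

```text
t: 2.5
eef_pos: [459.8, -105.5, 71.8]
tcp_rot: [-1.566, -0.001, 1.568]
ft_force: [0.1, 0.0, 0.1]
opening: 1.003
t: 2.6
eef_pos: [459.6, -104.7, 71.4]
tcp_rot: [-1.564, -0.002, 1.569]
ft_force: [-0.2, 0.4, 0.1]
opening: 1.0
```

```bash
python3 -m crank '[[-4.3,0,-2.4,-0.4,0,0],[-4.3,10,-2.4,-0.4,0,0],[-4.3,20,-2.4,-0.4,0,0],[-4.3,29.5,-2.4,-0.4,0,0],[-4.3,29.5,-2.4,-0.4,0,0]]'
python3 - <<'E'
from cell import env
s=env.state();print(s['eef_pos'],s['tcp_rot'],s['qvel'])
E
```

```text
t: 3.1
eef_pos: [461.3, -108.8, 40.7]
tcp_rot: [-1.569, -0.003, 1.569]
ft_force: [-0.3, 0.9, 0.0]
opening: 1.001
[ 461.26729719 -108.78358196   40.73590737] [-1.56885934 -0.00253105  1.5686005 ] [ 0.00071243 -0.01863592 -0.01271223  0.0001788   0.02937171 -0.0002576 ]
```

```bash
python3 -m crank '[[0,-1,0,-0.1,0,0],[0,-1,0,-0.1,0,0],[0,-1,0,-0.1,0,0],[0,-1,0,-0.1,0,0],[0,-1,0,-0.1,0,0]]' 0; python3 -m crank '[[0,0,0,0,0,0],[0,0,0,0,0,0],[0,0,0,0,0,0]]';  python3 - <<'E'
from h import *
p,d=vision.read_camera("wrist");cv2.imwrite("pics/w2.png",p)
E
```

```text
t: 3.6
eef_pos: [461.3, -108.8, 41.9]
tcp_rot: [-1.571, -0.002, 1.569]
ft_force: [-0.3, -0.0, -0.1]
opening: 0.634
t: 3.9
eef_pos: [461.3, -108.8, 41.9]
tcp_rot: [-1.571, -0.002, 1.569]
ft_force: [0.3, 0.0, 0.4]
opening: 0.604
```

View pics/w2.png

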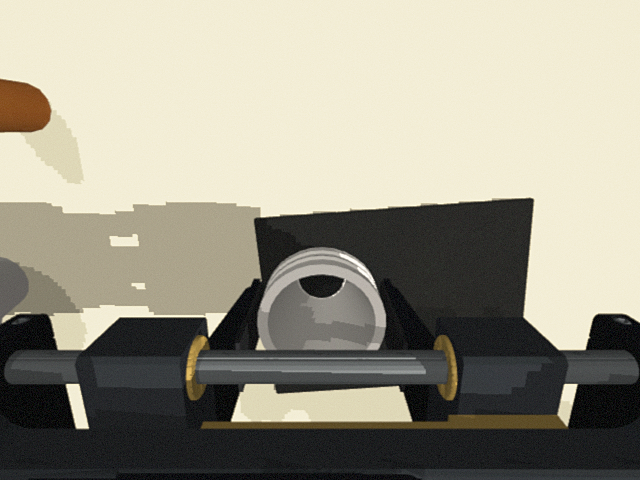

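```bash
python3 -m crank '[[0,-15,0,0,0,0],[0,-45,0,0,0,0],[0,-85,0,0,0,0],[0,-125,0,0,0,0],[0,-150,0,0,0,0]]'; python3 -m crank '[[30,0,-20,0,0,0],[70,0,-40,0,0,0],[110,0,-60,0,0,0],[150,0,-80,0,0,0],[190,0,-100,0,0,0]]';  python3 - <<'E'
from h import *
s=env.state();print(s['eef_pos'],s['tcp_rot'],shift(630-s['eef_pos'][0],243-s['eef_pos'][1],200-s['eef_pos'][2]))
E
```

```text
t: 4.45
eef_pos: [461.6, -109.3, 194.6]
tcp_rot: [-1.573, -0.001, 1.569]
ft_force: [0.8, -0.0, -1.0]
opening: 0.606
t: 4.95
eef_pos: [562.5, 82.3, 195.1]
tcp_rot: [-1.573, -0.001, 1.569]
ft_force: [0.6, -0.9, 0.3]
opening: 0.607
[562.45645037  82.31221791 195.1165095 ] [-1.57324035e+00 -1.43516748e-03  1.56865111e+00] [160.83915082  -4.4884157  -67.20985476]
```

```bash
python3 -m crank '[[40,0,-20,0,0,0],[80,0,-40,0,0,0],[120,0,-60,0,0,0],[160,0,-67,0.1,0,0],[160,0,-67,0.1,0,0]]'; python3 -m crank '[[0,0,0,0,0,0],[0,0,0,0,0,0]]';  python3 - <<'E'
from h import *
s=env.state();print(s['eef_pos'],s['tcp_rot'])
c=vision.calibration("wrist");p,d=vision.read_camera("wrist");cv2.imwrite("pics/w3.png",p);np.save("pics/w3.npy",d);np.save("pics/w3c.npy",c,allow_pickle=True)
E
```

```text
t: 5.45
eef_pos: [629.8, 246.4, 194.6]
tcp_rot: [-1.571, -0.002, 1.572]
ft_force: [-1.1, -0.9, -0.2]
opening: 0.606
t: 5.65
eef_pos: [629.5, 246.1, 194.2]
tcp_rot: [-1.57, -0.002, 1.572]
ft_force: [-0.9, -0.3, -0.7]
opening: 0.606
[629.49657081 246.12957936 194.23085349] [-1.57020304 -0.00181729  1.57229613]
```

View pics/w3.png

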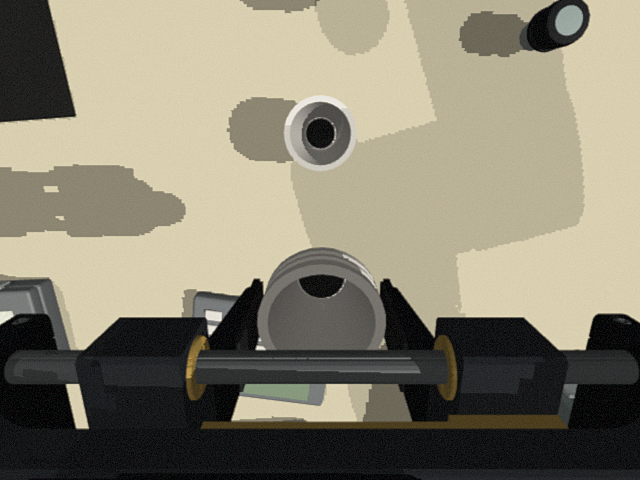

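Run:
```python
from h import *
c=np.load("pics/w3c.npy",allow_pickle=True).item();p=cv2.imread("pics/w3.png");d=np.load("pics/w3.npy");W=cloud(c,d)
print(np.nanmedian(W[60:100,100:200],axis=(0,1)))
for n,(u,v),z,r in [("cup",(320,133),60,48),("held",(322,300),216.5,70)]:
    w=W[v-r:v+r,u-r:u+r]; w=w.copy()
    if n=="held": w[120:]=np.nan
    print(np.nanpercentile(w[...,2],[90,95,99]))
    m=((w[...,2]>z-4)&(w[...,2]<z+4)).astype(np.uint8)
    q=w[m>0]; 
    # algebraic circle fit of outer edge pts
    cs,_=cv2.findContours(m,0,1);k=max(cs,key=cv2.contourArea);e=cv2.fitEllipse(cv2.convexHull(k)) 
    print(n,e,ray(c,e[0][0]+u-r,e[0][1]+v-r,z).round(1),"med z",np.nanmedian(q[:,2]),"ext",q.min(0),q.max(0))
```

```text
[505.48905723  91.83896134  -0.61050662]
[58.87382835 59.57544665 60.2953935 ]
cup ((48.26514434814453, 47.53745651245117), (72.37671661376953, 75.46480560302734), 178.2945556640625) [550.6 245.7  60. ] med z 59.15922118083063 ext [523.10312656 217.27922905  56.01759657] [579.66373376 273.87204805  62.00351568]
[215.47584021 216.067903   222.94926468]
held ((69.72421264648438, 86.5008544921875), (108.47198486328125, 146.13262939453125), 91.2620849609375) [626.9 246.5 216.5] med z 215.36579733559242 ext [602.51659117 215.91840005 212.50365586] [645.62078886 276.80641854 220.48301846]
```

```bash
python3 -m crank '[[-0.8,0,30,0,0,0],[-0.8,0,60,0,0,0],[-0.8,0,79.4,0,0,0],[-0.8,20,79.4,0,0,0],[-0.8,60,79.4,0,0,0]]'; python3 -m crank '[[0,0,0,0,0,0],[0,0,0,0,0,0]]'
python3 - <<'E'
from h import *
s=env.state();print(s['eef_pos'],s['tcp_rot'])
c=vision.calibration("scene");p,d=vision.read_camera("scene");cv2.imwrite("pics/s4.png",cv2.resize(p[200:300,370:500],None,fx=5,fy=5))
E
```

```text
t: 6.2
eef_pos: [551.4, 244.4, 137.1]
tcp_rot: [-1.577, -0.004, 1.571]
ft_force: [0.8, 0.0, -0.3]
opening: 0.604
t: 6.4
eef_pos: [551.8, 243.7, 138.1]
tcp_rot: [-1.577, -0.004, 1.57]
ft_force: [0.4, -0.1, 0.2]
opening: 0.607
[551.77583076 243.69798257 138.11702381] [-1.57700221 -0.00376564  1.56953017]
```

View pics/s4.png

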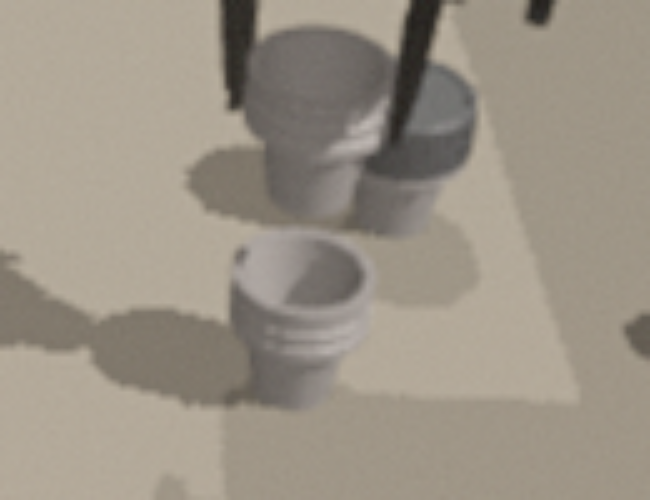

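Run:
```python
from h import *
c=vision.calibration("scene");f,cx,cy=K(c);T=c['pose']
def pr(P):
    q=T[:3,:3].T@(np.array(P)-T[:3,3]);return q[:2]/q[2]*f+[cx,cy]
print(pr([550.1,245.3,60]),pr([551.8,243.7,160.2]),pr([551.8,243.7,100.2]),pr([550,245,0]),pr([550,255,0]))
```

```text
[429.93751008 254.05255691] [433.76632529 213.032068  ] [430.8256957  238.27832846] [427.11387535 276.86824055] [431.90492489 277.98791233]
```

```bash
python3 -m crank '[[1.6,0,1.6,0.35,0,0.2],[1.6,15,1.6,0.35,0,0.2],[1.6,30,1.6,0.35,0,0.2],[1.6,42,1.6,0.35,0,0.2],[1.6,42,1.6,0.35,0,0.2]]'; python3 -m crank '[[0,0,0,0,0,0],[0,0,0,0,0,0]]'
python3 - <<'E'
from h import *
s=env.state();print(s['eef_pos'],s['tcp_rot'])
E
```

```text
t: 6.95
eef_pos: [550.6, 245.7, 96.2]
tcp_rot: [-1.571, -0.0, 1.57]
ft_force: [0.1, 0.3, -0.3]
opening: 0.605
t: 7.15
eef_pos: [551.0, 245.8, 97.0]
tcp_rot: [-1.572, -0.001, 1.57]
ft_force: [0.5, 0.3, -0.5]
opening: 0.604
[550.95483906 245.82473609  97.00490443] [-1.57201012e+00 -5.81331658e-04  1.56969345e+00]
```

```bash
python3 -m crank '[[-0.4,8,0.7,0,0,0],[-0.4,15,0.7,0,0,0],[-0.4,20,0.7,0,0,0],[-0.4,24,0.7,0,0,0]]'; python3 -m crank '[[0,0,0,0,0,0],[0,0,0,0,0,0]]'
python3 - <<'E'
from h import *
s=env.state();print(s['eef_pos'],s['tcp_rot'],s['ft_force'],s['moment'])
E
```

```text
t: 7.55
eef_pos: [550.1, 245.4, 72.3]
tcp_rot: [-1.571, -0.0, 1.57]
ft_force: [-0.3, 0.0, -0.4]
opening: 0.605
t: 7.75
eef_pos: [550.1, 245.3, 72.1]
tcp_rot: [-1.571, -0.0, 1.57]
ft_force: [-0.5, 0.2, -1.4]
opening: 0.603
[550.10618883 245.34192532  72.09517178] [-1.57104593e+00 -2.62171225e-04  1.56964707e+00] [-0.52925534  0.23388109 -1.36584401] [ 0.06393694  0.00857601 -0.05416873]
```

No contact yet; continue the last 10 mm gently.

```bash
python3 -m crank '[[0,2.5,0,0,0,0],[0,5,0,0,0,0],[0,7,0,0,0,0]]'; python3 -m crank '[[0,1,0,0,0,0],[0,2,0,0,0,0],[0,2.5,0,0,0,0]]'
```

```text
t: 8.05
eef_pos: [550.1, 245.4, 64.9]
tcp_rot: [-1.571, -0.0, 1.57]
ft_force: [0.1, 0.6, -1.2]
opening: 0.606
t: 8.35
eef_pos: [550.1, 245.3, 62.3]
tcp_rot: [-1.571, -0.0, 1.57]
ft_force: [0.3, -0.1, 0.1]
opening: 0.6
```

```bash
python3 -m crank '[[0,0.7,0,0,0,0],[0,1,0,0,0,0],[0,1,0,0,0,0]]';  python3 -m crank '[[0,0.5,0,0,0,0],[0,0.5,0,0,0,0]]'
```

```text
t: 8.65
eef_pos: [550.3, 245.4, 61.9]
tcp_rot: [-1.572, -0.001, 1.57]
ft_force: [-0.3, -1.3, 3.9]
opening: 0.606
t: 8.85
eef_pos: [550.4, 245.5, 61.9]
tcp_rot: [-1.572, -0.001, 1.57]
ft_force: [-3.0, -0.9, 6.5]
opening: 0.606
```

```bash
python3 -m crank '[[0,0,0,0,0,0],[0,0,0,0,0,0],[0,0,0,0,0,0],[0,0,0,0,0,0],[0,0,0,0,0,0]]' 1;  python3 -m crank '[[0,0,0,0,0,0],[0,-10,0,0,0,0],[0,-40,0,0,0,0],[0,-80,0,0,0,0],[0,-125,0,0,0,0]]'
python3 - <<'E'
from h import *
s=env.state();print(s['eef_pos'],s['tcp_rot'])
c=vision.calibration("scene");p,d=vision.read_camera("scene");cv2.imwrite("pics/s5.png",cv2.resize(p[200:300,370:500],None,fx=5,fy=5))
c=vision.calibration("wrist");p,d=vision.read_camera("wrist");cv2.imwrite("pics/w5.png",p);W=cloud(c,d)
np.save("pics/w5.npy",d);np.save("pics/w5c.npy",c,allow_pickle=True)
E
```

```text
t: 9.35
eef_pos: [550.4, 245.5, 61.8]
tcp_rot: [-1.572, -0.001, 1.57]
ft_force: [0.4, 0.3, 0.8]
opening: 0.962
t: 9.85
eef_pos: [549.7, 245.2, 188.3]
tcp_rot: [-1.571, -0.0, 1.57]
ft_force: [0.4, -0.8, -0.1]
opening: 1.0
[549.70756761 245.20745712 188.2746181 ] [-1.57081535e+00 -1.77194953e-04  1.56967211e+00]
```

View pics/s5.png

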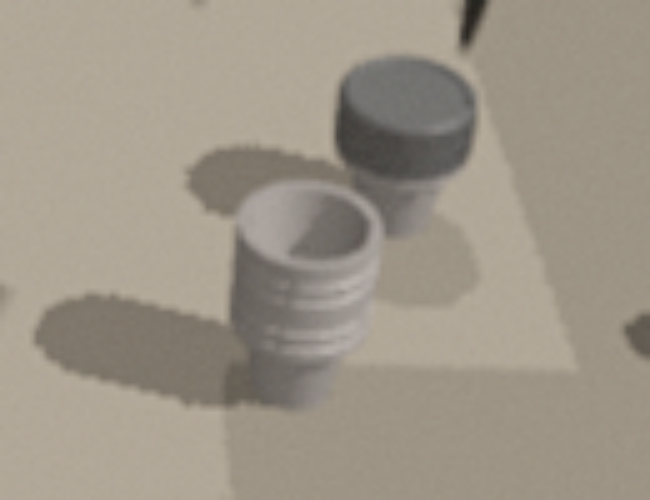

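View pics/w5.png

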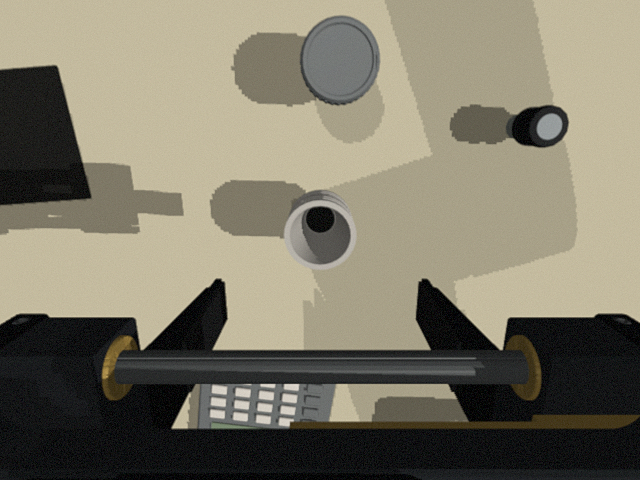

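Run:
```python
from h import *
c=np.load("pics/w5c.npy",allow_pickle=True).item();d=np.load("pics/w5.npy");W=cloud(c,d)
for n,(u,v),z,r in [("nest",(320,235),84,45),("B",(340,60),68,52)]:
    w=W[v-r:v+r,u-r:u+r]; m=((w[...,2]>z-5)&(w[...,2]<z+5)).astype(np.uint8)
    cs,_=cv2.findContours(m,0,1);k=max(cs,key=cv2.contourArea);e=cv2.fitEllipse(cv2.convexHull(k))
    x=e[0][0]+u-r;y=e[0][1]+v-r;q=ray(c,x,y,z)
    print(n,q.round(1),np.nanmedian(w[m>0][:,2]),"size",np.ptp(w[m>0][:,:2],axis=0))
s=env.state();print(shift(*(q-s['eef_pos'])))
```

```text
nest [550.3 245.7  84. ] 83.03818452819661 size [56.76247312 56.7279801 ]
B [423.3 260.3  68. ] 66.53785213800631 size [58.7725048  57.86709213]
[ 13.63957147 124.00378752 130.31122872]
```

```bash
python3 -m crank '[[5,0,40,0,0,0],[10,0,80,0,0,0],[14.3,0,115,0,0,0],[14.3,0,127,0,0,0],[14.3,0,127,0,0,0]]'; python3 -m crank '[[0,20,0,0,0,0],[0,60,0,0,0,0],[0,95,0,0,0,0],[0,115,0,0,0,0],[0,120,0,0,0,0]]'; python3 -m crank '[[0,0,0,0,0,0]]'
```

```text
t: 10.45
eef_pos: [424.4, 260.7, 192.5]
tcp_rot: [-1.582, -0.004, 1.571]
ft_force: [0.4, -0.4, 0.5]
opening: 1.001
t: 10.95
eef_pos: [426.4, 260.7, 70.4]
tcp_rot: [-1.579, -0.003, 1.57]
ft_force: [-0.1, 0.1, 0.5]
opening: 1.0
t: 11.05
eef_pos: [427.3, 260.6, 70.0]
tcp_rot: [-1.579, -0.002, 1.57]
ft_force: [-0.0, -0.2, -1.0]
opening: 0.999
```

```bash
python3 -m crank '[[-1.1,0,4.3,0.45,0,0.15],[-1.1,10,4.3,0.45,0,0.15],[-1.1,22,4.3,0.45,0,0.15],[-1.1,33,4.3,0.45,0,0.15],[-1.1,34,4.3,0.45,0,0.15]]'; python3 -m crank '[[0,0,0,0,0,0]]'
```

```text
t: 11.55
eef_pos: [422.7, 259.3, 34.5]
tcp_rot: [-1.569, 0.001, 1.57]
ft_force: [0.1, 0.3, 0.0]
opening: 1.004
t: 11.65
eef_pos: [422.6, 259.3, 34.1]
tcp_rot: [-1.568, 0.002, 1.57]
ft_force: [0.0, 0.6, -0.6]
opening: 1.001
```

```bash
python3 -m crank '[[0,-1,0,-0.15,0,-0.1],[0,-1,0,-0.15,0,-0.1],[0,-1,0,-0.15,0,-0.1],[0,-1,0,-0.15,0,-0.1],[0,-1,0,-0.15,0,-0.1]]' 0;python3 -m crank '[[0,0,0,0,0,0],[0,0,0,0,0,0],[0,0,0,0,0,0]]'; python3 -m crank '[[0,-8,0,0,0,0],[0,-25,0,0,0,0],[0,-50,0,0,0,0],[0,-60,0,0,0,0],[0,-60,0,0,0,0]]'; for i in 1 2 3 4 5 6; do python3 -m crank '[[0,0,0,0,0,0]]'; done
```

```text
t: 12.15
eef_pos: [422.7, 259.4, 35.3]
tcp_rot: [-1.571, -0.0, 1.57]
ft_force: [-0.9, -0.4, 0.0]
opening: 0.635
t: 12.45
eef_pos: [422.6, 259.3, 35.2]
tcp_rot: [-1.571, -0.0, 1.57]
ft_force: [0.1, 0.1, -0.0]
opening: 0.617
t: 12.95
eef_pos: [423.2, 259.6, 96.6]
tcp_rot: [-1.574, -0.001, 1.57]
ft_force: [0.4, 0.7, -1.6]
opening: 0.619
t: 13.05
eef_pos: [422.9, 259.5, 96.2]
tcp_rot: [-1.573, -0.001, 1.57]
ft_force: [-0.3, 0.0, -1.3]
opening: 0.611
t: 13.15
eef_pos: [422.7, 259.3, 95.6]
tcp_rot: [-1.573, -0.001, 1.57]
ft_force: [-0.5, -0.3, -1.2]
opening: 0.613
t: 13.25
eef_pos: [422.4, 259.2, 94.8]
tcp_rot: [-1.571, -0.0, 1.57]
ft_force: [-0.6, -0.2, -0.5]
opening: 0.614
t: 13.35
eef_pos: [422.1, 259.1, 94.2]
tcp_rot: [-1.57, 0.0, 1.57]
ft_force: [-0.3, -0.8, -1.0]
opening: 0.617
t: 13.45
eef_pos: [422.0, 259.0, 93.7]
tcp_rot: [-1.57, 0.0, 1.57]
ft_force: [-0.9, -0.4, -1.0]
opening: 0.611
t: 13.55
eef_pos: [421.9, 259.0, 93.5]
tcp_rot: [-1.569, 0.001, 1.57]
ft_force: [-0.5, -0.5, -0.5]
opening: 0.619
```

```bash
python3 -m crank '[[0,15,-0.5,-0.1,0,0],[0,30,-0.5,-0.1,0,0],[0,45,-0.5,-0.1,0,0],[0,53,-0.5,-0.1,0,0],[0,55,-0.5,-0.1,0,0]]'; python3 -m crank '[[0,0,0,0,0,0],[0,0,0,0,0,0]]'
```

```text
t: 14.05
eef_pos: [422.0, 258.8, 37.7]
tcp_rot: [-1.57, 0.001, 1.57]
ft_force: [-0.2, 0.1, -0.9]
opening: 0.617
t: 14.25
eef_pos: [422.2, 258.9, 38.1]
tcp_rot: [-1.57, 0.001, 1.57]
ft_force: [0.5, 0.0, 0.4]
opening: 0.611
```

```bash
python3 -m crank '[[0,1,0,0,0,0],[0,2,0,0,0,0],[0,3,0,0,0,0],[0,3,0,0,0,0]]'; python3 -m crank '[[0,0.3,0,0,0,0],[0,0.3,0,0,0,0]]'
```

```text
t: 14.65
eef_pos: [422.3, 259.0, 35.2]
tcp_rot: [-1.57, 0.001, 1.57]
ft_force: [-0.3, -0.7, 0.0]
opening: 0.616
t: 14.85
eef_pos: [422.4, 259.0, 35.2]
tcp_rot: [-1.571, 0.001, 1.57]
ft_force: [-1.2, -0.7, 5.4]
opening: 0.617
```

```bash
python3 -m crank '[[0,0,0,0,0,0],[0,0,0,0,0,0],[0,0,0,0,0,0],[0,0,0,0,0,0],[0,0,0,0,0,0]]' 1;  python3 -m crank '[[0,0,0,0,0,0],[0,-10,0,0,0,0],[0,-40,0,0,0,0],[0,-80,0,0,0,0],[0,-125,0,0,0,0]]'; python3 -m crank '[[0,-10,0,0,0,0],[0,-12,-30,0,0,0],[-40,-12,-50,0,0,0],[-85,-12,-60,0,0,0],[-130,-12,-60,0,0,0]]'
python3 - <<'E'
from h import *
c=vision.calibration("scene");p,d=vision.read_camera("scene");cv2.imwrite("pics/s6.png",p)
E
```

```text
t: 15.35
eef_pos: [422.4, 259.0, 35.1]
tcp_rot: [-1.571, 0.001, 1.57]
ft_force: [0.1, -0.1, -0.1]
opening: 0.968
t: 15.85
eef_pos: [421.8, 258.8, 161.7]
tcp_rot: [-1.569, 0.001, 1.57]
ft_force: [2.1, 0.0, -0.2]
opening: 0.998
t: 16.35
eef_pos: [482.6, 127.3, 174.4]
tcp_rot: [-1.57, 0.001, 1.571]
ft_force: [0.2, 0.2, 1.1]
opening: 1.002
```

View pics/s6.png

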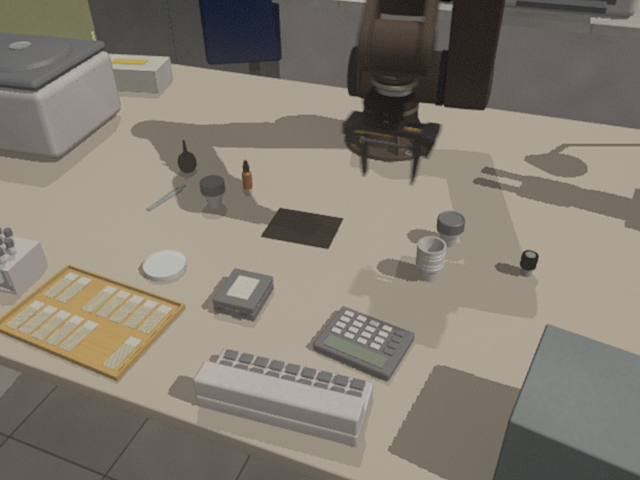

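```bash
python3 -m crank '[[-40,0,0,0,0,0],[-85,0,0,0,0,0],[-130,0,0,0,0,0],[-175,0,0,0,0,0],[-220,0,0,0,0,0]]'; python3 -m crank '[[-40,0,0,0,0,0],[-85,0,0,0,0,0],[-130,0,5,0,0,0],[-175,0,5,0,0,0],[-205,0,5,0,0,0]]';  python3 -m crank '[[0,0,0,0,0,0]]'
python3 - <<'E'
from h import *
s=env.state()
c=vision.calibration("wrist");p,d=vision.read_camera("wrist");cv2.imwrite("pics/w7.png",p);W=cloud(c,d)
m=((W[...,2]>63)&(W[...,2]<73)).astype(np.uint8);m[300:]=0
cs,_=cv2.findContours(m,0,1);k=max(cs,key=cv2.contourArea);e=cv2.fitEllipse(cv2.convexHull(k));q=ray(c,*e[0],68);print(e,q,s['eef_pos'],s['tcp_rot'],shift(*(q-s['eef_pos'])))
E
```

```text
t: 16.9
eef_pos: [480.8, -99.2, 175.6]
tcp_rot: [-1.57, 0.003, 1.568]
ft_force: [0.1, 0.7, -0.9]
opening: 0.999
t: 17.4
eef_pos: [474.8, -306.9, 177.1]
tcp_rot: [-1.57, 0.004, 1.567]
ft_force: [0.1, 0.4, -0.3]
opening: 0.999
t: 17.5
eef_pos: [474.4, -309.9, 177.4]
tcp_rot: [-1.571, 0.004, 1.564]
ft_force: [-0.2, 0.8, -0.1]
opening: 0.998
((330.0276794433594, 228.0771026611328), (72.76636505126953, 74.51779174804688), 88.44190979003906) [ 466.2048462  -303.37818064   68.        ] [ 474.42340458 -309.94130447  177.4203312 ] [-1.57070834  0.00434093  1.56384418] [  6.92497227 109.39831488   8.21472068]
```

View pics/w7.png

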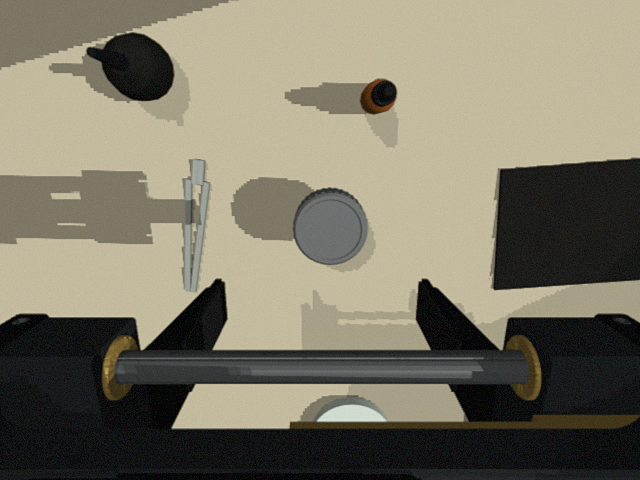

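```bash
python3 -m crank '[[7,0,8.2,0,-0.3,-0.2],[7,30,8.2,0,-0.3,-0.2],[7,65,8.2,0,-0.3,-0.2],[7,95,8.2,0,-0.3,-0.2],[7,107,8.2,0,-0.3,-0.2]]'; python3 -m crank '[[0,0,0,0,0,0]]'
```

```text
t: 18.05
eef_pos: [465.0, -299.4, 68.7]
tcp_rot: [-1.568, -0.002, 1.571]
ft_force: [0.1, 1.1, 0.9]
opening: 1.001
t: 18.15
eef_pos: [464.6, -298.0, 68.2]
tcp_rot: [-1.566, -0.004, 1.572]
ft_force: [-0.3, -0.4, 1.7]
opening: 1.0
```

```bash
python3 -m crank '[[-4.3,0,-1.6,-0.25,0,0.2],[-4.3,10,-1.6,-0.25,0,0.2],[-4.3,22,-1.6,-0.25,0,0.2],[-4.3,32,-1.6,-0.25,0,0.2],[-4.3,32.5,-1.6,-0.25,0,0.2]]'; python3 -m crank '[[0,0,0,0,0,0],[0,0,0,0,0,0]]';python3 -m crank '[[0,0,0,0,0,0],[0,0,0,0,0,0],[0,0,0,0,0,0],[0,0,0,0,0,0],[0,0,0,0,0,0]]' 0;python3 -m crank '[[0,0,0,0,0,0],[0,0,0,0,0,0],[0,0,0,0,0,0]]'; python3 -m crank '[[0,-8,0,0,0,0],[0,-25,0,0,0,0],[0,-50,0,0,0,0],[0,-60,0,0,0,0],[0,-60,0,0,0,0]]'; for i in 1 2 3 4 5 6; do python3 -m crank '[[0,0,0,0,0,0]]'; done
```

```text
t: 18.65
eef_pos: [465.4, -301.8, 34.2]
tcp_rot: [-1.569, -0.002, 1.572]
ft_force: [0.2, -0.3, 0.1]
opening: 0.997
t: 18.85
eef_pos: [465.4, -301.8, 34.2]
tcp_rot: [-1.568, -0.002, 1.572]
ft_force: [-0.5, -0.2, 0.2]
opening: 1.001
t: 19.35
eef_pos: [465.5, -302.0, 34.3]
tcp_rot: [-1.569, -0.001, 1.572]
ft_force: [-0.3, -2.9, 1.9]
opening: 0.641
t: 19.65
eef_pos: [465.5, -302.1, 34.3]
tcp_rot: [-1.569, -0.001, 1.572]
ft_force: [-0.0, -0.9, -0.0]
opening: 0.62
t: 20.15
eef_pos: [466.1, -302.4, 95.6]
tcp_rot: [-1.571, 0.0, 1.572]
ft_force: [0.2, 0.3, -4.2]
opening: 0.617
t: 20.25
eef_pos: [465.7, -302.1, 95.0]
tcp_rot: [-1.57, -0.0, 1.572]
ft_force: [-0.3, -0.4, -4.8]
opening: 0.618
t: 20.35
eef_pos: [465.4, -301.9, 94.2]
tcp_rot: [-1.569, -0.001, 1.572]
ft_force: [0.7, 0.1, -3.7]
opening: 0.618
t: 20.45
eef_pos: [465.1, -301.6, 93.4]
tcp_rot: [-1.568, -0.002, 1.572]
ft_force: [-0.5, 0.2, -3.0]
opening: 0.614
t: 20.55
eef_pos: [464.9, -301.4, 92.7]
tcp_rot: [-1.567, -0.003, 1.572]
ft_force: [-0.1, 0.4, -2.9]
opening: 0.616
t: 20.65
eef_pos: [464.8, -301.3, 92.2]
tcp_rot: [-1.567, -0.003, 1.572]
ft_force: [0.8, -0.6, -3.0]
opening: 0.619
t: 20.75
eef_pos: [464.7, -301.2, 91.9]
tcp_rot: [-1.566, -0.004, 1.572]
ft_force: [-0.4, 0.4, -3.1]
opening: 0.618
```

```bash
python3 -m crank '[[0,-35,0,0,0,0],[0,-70,0,0,0,0],[20,-90,-5,0,0,0],[50,-92,-10,-0.1,0,0.1],[85,-92,-15,-0.1,0,0.1]]'; python3 -m crank '[[35,0,0,0,0,0],[75,0,0,0,0,0],[115,0,0,0,0,0],[140,0,0,0,0,0],[150,0,0,0,0,0]]'; python3 -m crank '[[0,0,0,0,0,0],[0,0,0,0,0,0]]'
```

```text
t: 21.25
eef_pos: [480.2, -216.3, 185.0]
tcp_rot: [-1.569, -0.001, 1.571]
ft_force: [0.6, 0.1, -3.6]
opening: 0.621
t: 21.75
eef_pos: [479.9, -64.3, 185.2]
tcp_rot: [-1.569, -0.001, 1.573]
ft_force: [-0.2, 0.0, -3.6]
opening: 0.62
t: 21.95
eef_pos: [480.1, -64.8, 185.2]
tcp_rot: [-1.57, -0.001, 1.573]
ft_force: [0.0, 0.5, -4.1]
opening: 0.618
```

```bash
python3 -m crank '[[0,0,0,0,0,0],[0,0,0,0,0,0],[0,0,0,0,0,0],[0,0,0,0,0,0]]'
python3 - <<'E'
from h import *
p,d=vision.read_camera("scene");cv2.imwrite("pics/s8.png",p)
p,d=vision.read_camera("top");cv2.imwrite("pics/t8.png",p)
s=env.state();print(s['eef_pos'],s['qvel'])
E
```

```text
t: 22.35
eef_pos: [480.1, -65.2, 185.2]
tcp_rot: [-1.569, -0.001, 1.572]
ft_force: [0.2, -0.1, -2.0]
opening: 0.615
[480.08787934 -64.94863662 185.21969141] [ 0.00260315 -0.00229813 -0.00094563 -0.00172285 -0.00021245 -0.00060426]
```

View pics/s8.png

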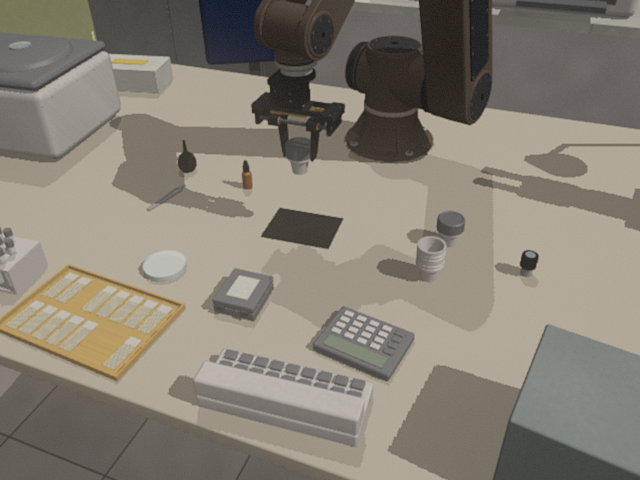

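View pics/t8.png

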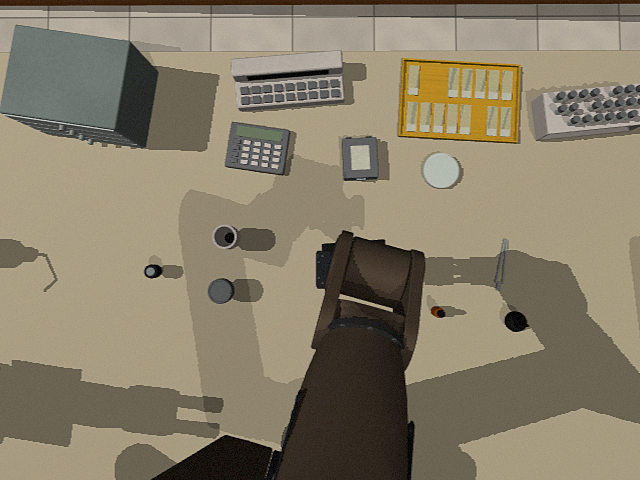

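```bash
python3 -c "
from cell import job
print(job.job_done())"
```

```text
the job is handed in; nothing more can be done
None
```

I nested the open case from the mat into the one on the bench, weighed both closed cases, and handed the job in at about 22 s while holding the heavier one over the mat. The hand-in gives no verdict.

- **Nesting:** After I let go, the wrist camera put the upper rim at (550.3, 245.7) mm and about 83–84 mm high; fully nested is 84 mm. Contact came at the expected height, to within the noise.
- **Weighing:** The case at (423, 259) mm, nearest the nested cups, pulled about 1 N, so it is the light, empty one. I stood it back upright where it was and let go. The case from (466, -302) mm pulled about 3 N (readings 2–5 N, with about 1 N of noise), so it holds the objective.
- **Final hold:** The heavier case is held upright and still, with the gripper at (480, -65) mm. The mat's middle measured about (482, -65) mm, and the foot is about 150 mm above the bench.
- **Last pictures:** The nested stack and the light case are upright off the mat, and the other things on the bench looked unmoved, judged by eye.

The top and wrist cameras disagreed by about 2–4 mm, within what their calibration allows. I averaged the two or used only the wrist camera. The top camera could not see the held case because the arm hid it, so its position over the mat comes from the arm's own reading and the scene picture.

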